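Stand the lolling objective can back up and shut the case

ROBOT

A 6-joint arm with a two-finger parallel gripper is mounted at the origin on a cart in front of the work surface, level with it; the furniture and walls round the work are solid. World frame = base frame: x ahead of the robot, y to its left, z up, the work surface at z = 0. Lengths are in mm, angles in rad, forces in N, time in s.
With the tool pointing down it reaches from about 200 to 875 mm from the base axis. Payload 3.4 kg.
Tool frame: the origin (TCP) lies between the finger pads; the fingertips stand 17 mm ahead of it and the grasp point (between the pads) lies 2 mm behind it (env.finger_overhang is the distance from the TCP to the fingertips, in mm); x points along the fingers, y is the direction in which the jaws open and shut, and the axes are right-handed (so a half turn about x gives the same grasp; the last joint's range is limited). The gripper opens to 94 mm and grips with 3 to 60 N. Pads are 16 mm wide; open, the fingers measure 119 mm over their backs; the gripper's body (75 mm by 177 mm) begins 78 mm behind the grasp point.
Start: joints at [-1.416, 0.276, 1.505, -0, 1.361, -0.121], TCP at [156.581, -553.307, 197.093] pointing down, gripper open.
Joint ranges: [-2.89, 2.89], [-0.75, 2.08], [0.22, 2.7], [-1.18, 4.32], [0.11, 2.71], [-2.7, 2.7]. Speed limits (rad/s): [2.57, 2.57, 3.14, 3.14, 3.14, 3.14].

INTERFACE

Orientations are given as a rotation vector (axis times angle).
In Python, from workcell import env gives the robot as it stands. The module is installed in compiled form; this text tells all that it offers.
- The arm moves only by the shell command python3 -m pendant 'ROWS' [FORCE]. ROWS is JSON, a list of rows, each an object of numbers: "claw": the closure, from -1 (fully open) to 1 (shut); "tx", "ty", "tz": the shift along the tool's x, y, z scaled (see below); "spin": the turn about the tool's x scaled (see below). A call has 1 to 20 rows; each row is the pose to reach, as a shift and turn from the pose commanded when the call began, along the tool's axes at that moment; what a row does not reach only later rows make up. The controller multiplies each number of a shift by 500 mm and each number of a turn by 0.5 rad. A row lasts 1/12 s, in which the tool goes at most 41.7 mm and 7.16 degrees, less where a joint would pass 70% of its speed; a pose out of reach is approached as far as the arm can. A call with a number of a shift or a turn outside -1 to 1 is refused whole. A call with a gripper value outside its range is refused whole. The fingers move at their own pace and stop on an object; FORCE is the grip in N (left out, the last holds). Time passes only in rows, so rows that repeat a pose let the fingers close. It gives the time, the measured TCP pose, the force and the opening at its end, in the units of the state.
- env.observe(): the state, without advancing time (a new reading comes with each control period).
- env.snapshot(name): name is "scene" or "side" or "wrist"; returns (picture, depth): 480x640x3 uint8, red, green, blue; 480x640 float32, mm along the optical axis (not along the pixel's ray), 0 where there is no reading.
- env.calibration(name): a dict with "fx", "fy", "cx", "cy" (pixels), "dist" ([k1, k2, p1, p2, k3] as OpenCV has them; the pictures are not rectified), "extrinsics" (4x4, takes a point from camera to world coordinates). Camera axes: x right, y up, looking along -z (the intrinsics and any distortion apply to the point x, -y, -z); pixel columns grow to the right and rows downward; lengths in mm; the calibration is good to about 2 mm. A picture is of the moment at which its call begins: read the wrist's pose just before it. calibration takes no time and is no camera call; for the wrist camera it gives the pose at the moment of the call.
- env.close_job(): hands the job in, once; it reports no verdict.
The state is a dict: "t": time; "joints": joint angles; "dq": joint speeds; "joint_efforts": joint torques, N m; "tcp_pos": TCP position; "ee_rot": TCP orientation; "ft_force": force on the tool from outside, world axes, zero at the start; "moment": the same for the moment, N m; "opening": finger opening in mm.
Only numpy, scipy, OpenCV 4.12 (cv2) and the standard library are available. Lean on these libraries where they do the work, as an engineer would, in place of code of your own. Each camera call takes 0.05 s, during which the arm holds its last target. There are 200 camera calls.

TASK

In the open case of four objective cans, one can lolls out over the front wall, so the lid cannot close. With the fingertips push it back until it stands upright in its own cell, then push the lid over from behind until the case is fully shut. Only push: lift nothing, and leave the other cans and the things on the bench where they are.

Things in the scene. Friction and masses are not known exactly. Their poses are not given: they have to be found in the camera images.
- can_case: grey case fixed to the bench, open tray 63 (x) x 168 (y) x 32 mm high; origin at the centre of its underside, x from the front wall to the hinge at the back, y to the left along the hinge, z up. Its walls are 3.5 mm thick and the dark lined floor is 4 mm above the bench. Three 3 mm dividers part it into four cells side by side, each 56 mm (x) by 38 mm (y), one can in each
- case_lid (a joint): the lid's hinge, rad: 0 shut, 1.7 to 2.0 (thrown back) at the start, stop at 2.05. Stiff: the lid stays where it is left and yields to about 1 to 1.5 N at its front edge. The lid is a grey hood 63 x 168 mm, 36 mm deep; shut, its roof is 68 mm above the bench and clears upright cans, but not a leaning one
- lid_hinge (a point): middle of the hinge line, at the top of the back wall, 32 mm above the bench
- lid_front_edge (a point): middle of the outer edge between the lid's roof and its front wall, 63 mm from the hinge line along the lid and 36 mm off it; while the lid stands open it is the hindmost edge, 75 to 90 mm above the bench, and the roof is the lid's back face
- cell_1 (a point): centre of the dark lined floor of the rightmost (-y) cell, 4 mm above the bench; upright cans reach 63 mm above the bench, 31 mm above the walls
- cell_2 (a point): the same for the second cell from the right
- cell_3 (a point): the same for the third cell from the right
- cell_4 (a point): the same for the leftmost cell
- leaning_can: objective can (white, black screw lid, 34 mm wide, 59 mm tall, foot 31 mm wide, 45 to 80 g; origin at the underside's centre, z to the lid). It leans 36 degrees to the front, low edge of its foot on the floor 20 mm behind the front wall, side on that wall, head about 12 mm out in front of the case, its frontmost edge 51 mm above the bench. Pushed back there it tips about its foot and rights itself from about 25 degrees
- can_a: objective can like the others (white, black screw lid, 34 mm wide, 59 mm tall, 60 g), standing upright in another cell; origin at the centre of its underside
- can_b: objective can like the others (white, black screw lid, 34 mm wide, 59 mm tall, 60 g), standing upright in another cell; origin at the centre of its underside
- can_c: objective can like the others (white, black screw lid, 34 mm wide, 59 mm tall, 60 g), standing upright in another cell; origin at the centre of its underside
- lens_spray: pump spray bottle, 31 mm wide, 104 mm tall, standing to the right of the case; origin at the centre of its underside
- eyepiece: black eyepiece, 37 mm wide, 44 mm tall, standing to the left of the case; origin at the centre of its underside
- auxiliary_lens: flat lens in a knurled ring, 54 mm wide, 18 mm high, lying further left; origin at the centre of its underside
Mind the look-alikes: they are no part of the job. Leave any green or purple look-alike of the part that bears leaning_can alone.

How it is judged (in metres and radians):
On the way:
1. the leaning can stands upright on the floor of its cell while the lid is still open (angle between leaning_can's own z axis and vertical below 0.12 rad and height (world z) of leaning_can below 0.01 m and (horizontal distance between leaning_can and cell_1 below 0.019 m or horizontal distance between leaning_can and cell_2 below 0.019 m or horizontal distance between leaning_can and cell_3 below 0.019 m or horizontal distance between leaning_can and cell_4 below 0.019 m) and value of joint case_lid above 1.2 rad), for 0.2 s.
At the end, for the whole second after the job is handed in: All four cans stand upright in their cells (within 0.12 rad, underside on the cell floor within 6 mm), the lid is within 0.06 rad of shut, and all is at rest (value of joint case_lid below 0.06 rad and linear speed of leaning_can below 0.02 m/s and (horizontal distance between leaning_can and cell_1 below 0.019 m or horizontal distance between leaning_can and cell_2 below 0.019 m or horizontal distance between leaning_can and cell_3 below 0.019 m or horizontal distance between leaning_can and cell_4 below 0.019 m) and angle between each of leaning_can, can_a, can_b, can_c's own z axis and vertical below 0.12 rad and height (world z) of each of leaning_can, can_a, can_b, can_c below 0.01 m); the robot touches nothing.
It fails at once if a can is lifted (the leaning one by some 25 mm, another by 10 mm) (height (world z) of leaning_can above 0.036 m or height (world z) of any of can_a, can_b, can_c above 0.014 m).
It fails at once if another can is tipped by 0.3 rad (angle between any of can_a, can_b, can_c's own z axis and vertical above 0.3 rad).
It fails at once if a thing on the bench is moved by more than 15 mm (distance of any of lens_spray, eyepiece, auxiliary_lens from where it was at the start of the episode above 0.015 m).
It also fails if it takes over 45 s, if anything falls off the work surface, if the arm or the gripper's body presses on something with over 40 N, if the wrist force passes 120 N, or if a joint passes its speed limit or range.

## Working session

There is one attempt and no reset: what is moved stays moved. The work goes in short steps, Python scripts to look and compute and a shell command to move; the robot and the scene stay as the last step left them, time stands still between calls to the robot, and variables do not carry over. Pictures are saved under pics/ and viewed, on a budget of 10 in all, crops included, one or two more only if the job needs it, and the job is handed in when it is done.

```bash
mkdir -p pics; cat > h.py <<'E'
import numpy as np,cv2
from workcell import env
def pts(name):
    c=env.calibration(name); im,d=env.snapshot(name)
    K=np.array([[c['fx'],0,c['cx']],[0,c['fy'],c['cy']],[0,0,1]]);
    v,u=np.mgrid[0:480,0:640]
    n=cv2.undistortPoints(np.stack([u.ravel(),v.ravel()],1).astype(np.float64)[:,None],K,np.array(c['dist'],float))[:,0].reshape(480,640,2)
    P=np.stack([n[...,0]*d,-n[...,1]*d,-d],-1); T=np.array(c['extrinsics'])
    W=P@T[:3,:3].T+T[:3,3]; W[d==0]=np.nan
    return im,W
E
python3 - <<'E'
from h import *
for n in ['scene','side']:
    im,W=pts(n); cv2.imwrite(f'pics/{n}0.png',im[...,::-1]); np.savez(f'{n}0.npz',im=im,W=W)
    print(n,np.round(env.calibration(n)['extrinsics'],2).tolist())
s=env.observe();print(s)
E
```

```text
scene [[-0.83, 0.36, -0.43, -31.45], [-0.56, -0.53, 0.63, 509.32], [-0.0, 0.76, 0.64, 892.94], [0.0, 0.0, 0.0, 1.0]]
side [[0.99, 0.09, -0.15, 353.33], [-0.17, 0.54, -0.82, -1156.24], [0.01, 0.84, 0.55, 667.68], [0.0, 0.0, 0.0, 1.0]]
{'t': 0.1, 'joints': array([-1.41600603e+00,  2.76527093e-01,  1.50595841e+00,  3.03144792e-06,
        1.36069894e+00, -1.20991060e-01]), 'dq': array([ 6.29488552e-04, -2.85212410e-05, -4.08181062e-03,  6.01121628e-04,
        1.22389958e-03,  1.55312200e-04]), 'joint_efforts': array([ 2.17755536e-03, -4.05456376e+01, -2.37779886e+01,  7.03490060e-02,
        2.98972637e-02, -5.51102016e-05]), 'tcp_pos': array([ 156.49512853, -552.77461936,  196.31308663]), 'ee_rot': array([ 2.07446605,  0.28954592, -2.07451618]), 'ft_force': array([ 0.43880324, -0.18270347, -0.25500422]), 'moment': array([0.01480961, 0.03903393, 0.00629918]), 'opening': 93.93618301704436}
```

View pics/scene0.png

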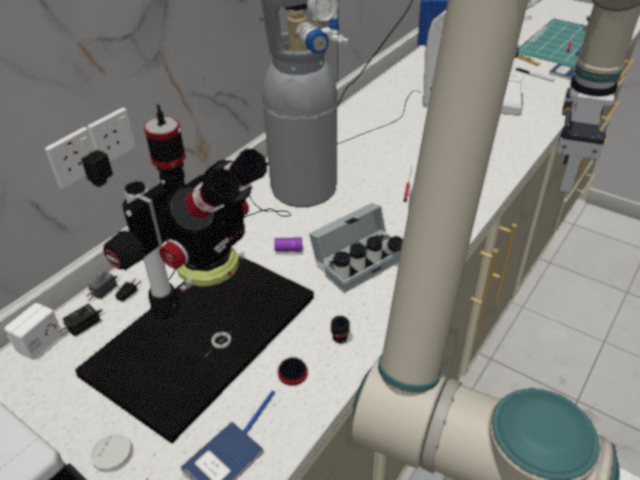

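View pics/side0.png

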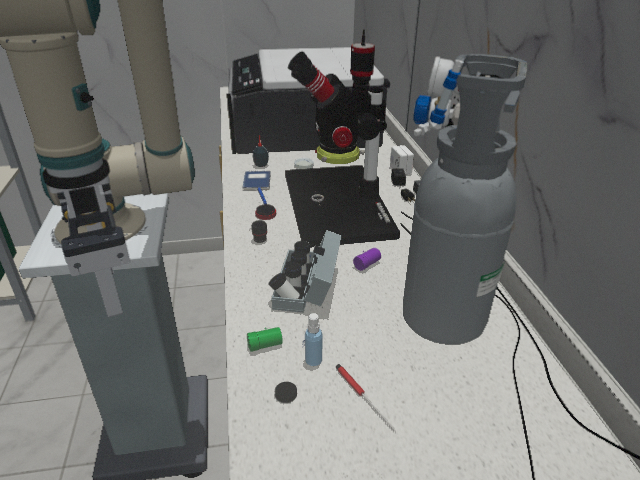

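The side view (pixels) shows the case at (305,275) with the leaning can at (283,288), in the cell nearest that camera. The spray is at (313,345), the green look-alike at (265,338), the purple one at (367,259) and the gas bottle at (460,230). Next I'll measure.

```bash
python3 - <<'E'
from h import *
for n,(u0,u1,v0,v1) in dict(side=(225,385,215,375),scene=(260,420,190,310)).items():
    z=np.load(n+'0.npz');im=z['im'];W=z['W']
    cv2.imwrite(f'pics/{n}crop.png',cv2.resize(im[v0:v1,u0:u1,::-1],None,fx=4,fy=4,interpolation=cv2.INTER_CUBIC)) if n=='side' else 0
    A=W[v0:v1,u0:u1].reshape(-1,3);C=im[v0:v1,u0:u1].reshape(-1,3).astype(int)
    ok=np.isfinite(A[:,0]);A=A[ok];C=C[ok]
    print(n,'table z',np.median(A[abs(A[:,2])<15,2]))
    m=(A[:,2]>15)&(A[:,2]<130)
    # topview raster
    B=A[m]; print(B.min(0),B.max(0))
    for u,v in ([(335,235),(325,302),(318,300),(283,283),(272,304),(308,310),(313,320),(285,290),(265,338),(300,250),(367,259),(313,360)] if n=='side' else [(313,237),(380,208),(341,258),(358,252),(375,243),(395,243),(350,285),(288,244)]):
        print(u,v,np.round(W[v,u]),im[v,u])
E
```

```text
side table z 0.4398451871502971
[ 340.4936473  -550.00866723   15.00283262] [700.94311223 -62.87997455 105.64533007]
335 235 [ 542. -266.   84.] [137 148 149]
325 302 [ 501. -381.    1.] [135 135 130]
318 300 [ 480. -414.   37.] [90 95 97]
283 283 [ 418. -372.   53.] [58 61 57]
272 304 [ 394. -385.   14.] [93 98 97]
308 310 [ 463. -399.    1.] [135 134 132]
313 320 [ 451. -539.  101.] [153 153 152]
285 290 [ 421. -380.   41.] [159 161 157]
265 338 [ 372. -491.   27.] [ 60 141  77]
300 250 [ 465. -274.   60.] [45 43 45]
367 259 [ 611. -284.   27.] [121  67 151]
313 360 [ 450. -546.   16.] [ 95 115 128]
scene table z -0.7057667586665275
[ 390.77991862 -528.38059087   15.01359174] [761.45754749 -86.06413816 100.2055204 ]
313 237 [ 538. -257.   80.] [ 95 100  98]
380 208 [ 474. -413.   82.] [109 111 112]
341 258 [ 465. -250.   66.] [30 31 32]
358 252 [ 449. -286.   63.] [38 34 37]
375 243 [ 435. -328.   63.] [31 35 32]
395 243 [ 403. -355.   59.] [30 28 33]
350 285 [ 438. -241.   14.] [85 90 89]
288 244 [ 607. -260.   25.] [132  73 161]
```

View pics/sidecrop.png

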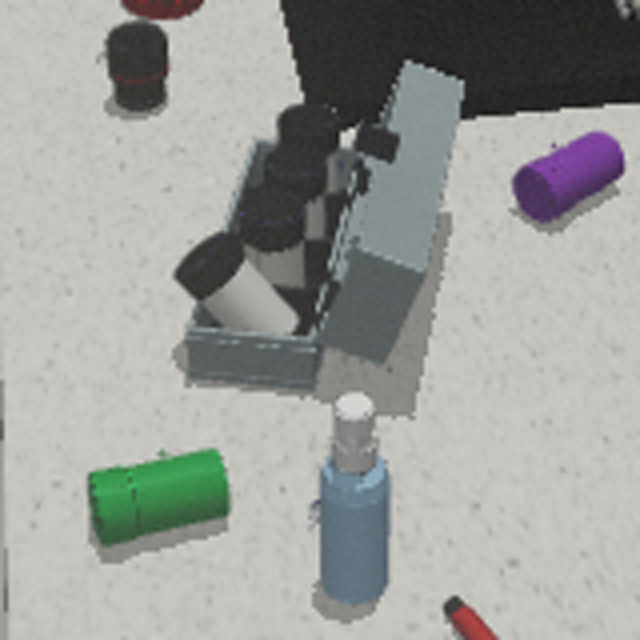

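```bash
python3 - <<'E'
from h import *
S={n:np.load(n+'0.npz') for n in('side','scene')}
def cloud(n):
    W=S[n]['W'].reshape(-1,3);C=S[n]['im'].reshape(-1,3).astype(int)
    m=np.isfinite(W[:,0])&(abs(W[:,0]-450)<160)&(abs(W[:,1]+320)<130)&(W[:,2]>6)&(W[:,2]<125)
    return W[m],C[m]
A=np.vstack([cloud(n)[0] for n in S]);C=np.vstack([cloud(n)[1] for n in S])
grey=(np.ptp(C,axis=1)<25)
low=A[(A[:,2]<29)&grey&(np.hypot(A[:,0]-450,A[:,1]+320)<105)]
r=cv2.minAreaRect(low[:,:2].astype(np.float32));print(r)
# front wall fit from scene, per yaw
for n in S:
    P,c=cloud(n); P=P[(P[:,2]>8)&(P[:,2]<29)&(np.hypot(P[:,0]-450,P[:,1]+320)<105)]
    best=None
    for y in np.radians(np.arange(-35,-5,.5)):
        e=np.array([np.cos(y),np.sin(y)]);q=P[:,:2]@e
        h,b=np.histogram(q,np.arange(q.min(),q.max()+2,2))
        k=h.argmax()
        if best is None or h[k]>best[0]:best=(h[k],np.degrees(y),b[k]+1,q.min())
    y=np.radians(best[1]);f=np.array([-np.sin(y),np.cos(y)]);t=P[:,:2]@f
    print(n,best,len(P),'lat range',np.percentile(t,[0,1,99,100]))
# lid: z>70 top
    P,c=cloud(n)
    dark=c.max(1)<75
    T=P[(P[:,2]>58)&(P[:,2]<68)&dark];print('dark tops',len(T));
    ex=np.array([np.cos(y),np.sin(y)])
    if len(T):
        cr,lab,cen=cv2.kmeans(T[:,:2].astype(np.float32),4 if n=='scene' else 3,None,(3,50,.1),10,cv2.KMEANS_PP_CENTERS);print(np.round(cen,1).tolist(),np.bincount(lab.ravel()))
    L=P[P[:,2]>70]; print('lid z>70: ex range',np.percentile(L[:,:2]@ex,[1,50,99]),'lat',np.percentile(L[:,:2]@f,[1,99]),'z',np.percentile(L[:,2],[50,99,100]))
P,c=cloud('side')
T=P[(P[:,2]<31)&(P[:,1]<-320)]
E
```

```text
((463.13214111328125, -320.8829345703125), (172.2338104248047, 108.44612121582031), 72.53462219238281)
side (np.int64(64), np.float64(-18.0), np.float64(542.950697960483), np.float64(491.950697960483)) 612 lat range [-248.51334387 -247.70667351  -78.51253472  -76.45150917]
dark tops 487
[[445.29998779296875, -329.6000061035156], [467.20001220703125, -274.70001220703125], [410.6000061035156, -369.70001220703125]] [208 194  85]
lid z>70: ex range [565.39886146 591.14029705 609.06004068] lat [-247.22629101  -78.69311808] z [85.79492717 98.4490012  99.99585593]
scene (np.int64(208), np.float64(-18.0), np.float64(492.47995601069084), np.float64(485.47995601069084)) 1506 lat range [-247.51895237 -245.04270045  -77.46825192  -76.03726618]
dark tops 497
[[438.8999938964844, -333.5], [408.0, -358.8999938964844], [467.8999938964844, -256.20001220703125], [455.6000061035156, -295.79998779296875]] [134  65 156 142]
lid z>70: ex range [562.16449149 588.58736972 608.21658995] lat [-246.5795964   -77.16834785] z [ 84.76532768  98.17807792 100.2055204 ]
```

```bash
cat >> h.py <<'E'
from scipy.spatial.transform import Rotation as R
yaw=np.radians(-18);ex=np.array([np.cos(yaw),np.sin(yaw),0]);fy=np.array([-np.sin(yaw),np.cos(yaw),0]);ez=np.array([0,0,1.])
def go(*T):
    s=env.observe();M=R.from_rotvec(s['ee_rot']).as_matrix();p=s['tcp_pos']
    print('t',round(s['t'],2),'tcp case coords',np.round([p@ex,p@fy,p[2]-17],1),'F',np.round(s['ft_force'],1),'open',round(s['opening'],1))
    d=np.arctan2(M[0,1]*0+np.dot(np.cross(M[:,1],fy),M[:,0]),M[:,1]@fy); d=(d+np.pi/2)%np.pi-np.pi/2
    print('spin units to align jaws with lateral',d/.5)
    for t in T:
        w=t[0]*ex+t[1]*fy+(t[2]+17)*ez
        print(t,'->',np.round(M.T@(w-p)/500,4))
E
python3 - <<'E'
from h import *
go((440,-224,120),(440,-224,42))
s=env.observe();print(np.round(R.from_rotvec(s['ee_rot']).as_matrix(),3))
for n in('side','scene'):
    z=np.load(n+'0.npz');W=z['W'].reshape(-1,3);W=W[np.isfinite(W[:,0])]
    B=W[(W[:,2]>60)&(W[:,2]<350)&(W[:,0]>520)&(W[:,0]<900)&(W[:,1]>-700)&(W[:,1]<-50)]
    a=B@ex;b=B@fy; m=a>615;print(n,np.percentile(a[m],[0,1,50,99]),np.percentile(b[m],[0,1,50,99,100]))
    near=m&(abs(b+162)<110);print(near.sum(),a[near].min() if near.any() else 0)
    # leaning can points: head
    P=W[(abs(W@fy+224)<19)&(W@ex<497)&(W@ex>465)&(W[:,2]>33)&(W[:,2]<70)];print('head',len(P),np.percentile(P@ex,[0,2,50]),P[(P@ex).argmin()],np.percentile(P@fy,[2,98]))
E
```

```text
t 0.1 tcp case coords [ 319.7 -477.4  179.3] F [ 0.4 -0.2 -0.3] open 93.9
spin units to align jaws with lateral 1.1798810034987142
(440, -224, 120) -> [ 0.1192 -0.287  -0.4819]
(440, -224, 42) -> [ 0.2752 -0.2867 -0.4819]
[[-0.     0.272 -0.962]
 [ 0.002 -0.962 -0.272]
 [-1.    -0.002 -0.   ]]
side [ 615.04289554  647.6514271   975.09910658 1067.33920531] [-389.32455843 -379.53173461 -269.63007501  134.42904132  215.01629122]
17536 745.2182870060193
head 57 [482.1716168  484.45392167 491.85382907] [ 392.2558848  -353.10064976   46.46368822] [-235.29213336 -209.89105224]
scene [ 739.15711863  744.41921476  896.7520943  1030.23615743] [-357.96620942 -278.44251855 -126.21607189  222.90331641  229.87158956]
15453 739.1571186279679
head 108 [481.48872377 482.90369696 490.74505521] [ 390.77991862 -355.43331832   46.15310104] [-231.64396419 -205.87097822]
```

```bash
python3 -m pendant '[{"claw":1,"tx":0,"ty":-0.1,"tz":-0.2,"spin":0.5},{"claw":1,"tx":0,"ty":-0.2,"tz":-0.35,"spin":1},{"claw":1,"tx":0.05,"ty":-0.287,"tz":-0.482,"spin":1},{"claw":1,"tx":0.05,"ty":-0.287,"tz":-0.482,"spin":1},{"claw":1,"tx":0.05,"ty":-0.287,"tz":-0.482,"spin":1},{"claw":1,"tx":0.1,"ty":-0.287,"tz":-0.482,"spin":1},{"claw":1,"tx":0.1,"ty":-0.287,"tz":-0.482,"spin":1},{"claw":1,"tx":0.1,"ty":-0.287,"tz":-0.482,"spin":1},{"claw":1,"tx":0.1,"ty":-0.287,"tz":-0.482,"spin":1},{"claw":1,"tx":0.1,"ty":-0.287,"tz":-0.482,"spin":1}]' 20
python3 -c "
from h import *
go((440,-224,42))"
```

```text
t: 0.93
tcp_pos: [349.3, -349.9, 147.1]
ee_rot: [-2.103, 0.236, 2.104]
ft_force: [-0.2, -0.4, 0.8]
opening: 30.9
t 0.93 tcp case coords [ 440.4 -224.9  130.1] F [-0.2 -0.4  0.8] open 30.9
spin units to align jaws with lateral 0.18245289017823563
(440, -224, 42) -> [ 0.1762 -0.0019  0.0005]
```

```bash
python3 -m pendant '[{"claw":1,"spin":0.182},{"claw":1,"spin":0.182,"tx":0.08},{"claw":1,"spin":0.182,"tx":0.176},{"claw":1,"spin":0.182,"tx":0.176},{"claw":1,"spin":0.182,"tx":0.176},{"claw":1,"spin":0.182,"tx":0.176}]'
python3 - <<'E'
from h import *
go((460,-222,42),(500,-222,42))
im,W=pts('side');cv2.imwrite('pics/s1.png',cv2.resize(im[200:350,180:380,::-1],None,fx=4,fy=4,interpolation=cv2.INTER_CUBIC))
E
```

```text
t 0.93 tcp case coords [ 440.4 -224.9  130.1] F [-0.2 -0.4  0.8] open 30.9
spin units to align jaws with lateral 0.18245289017823563
(460, -222, 42) -> [ 0.1761 -0.0023 -0.0397]
(500, -222, 42) -> [ 0.1761  0.005  -0.1194]invalid input at $[0]: expected keys claw, tx, ty, tz, spin
```

View pics/s1.png

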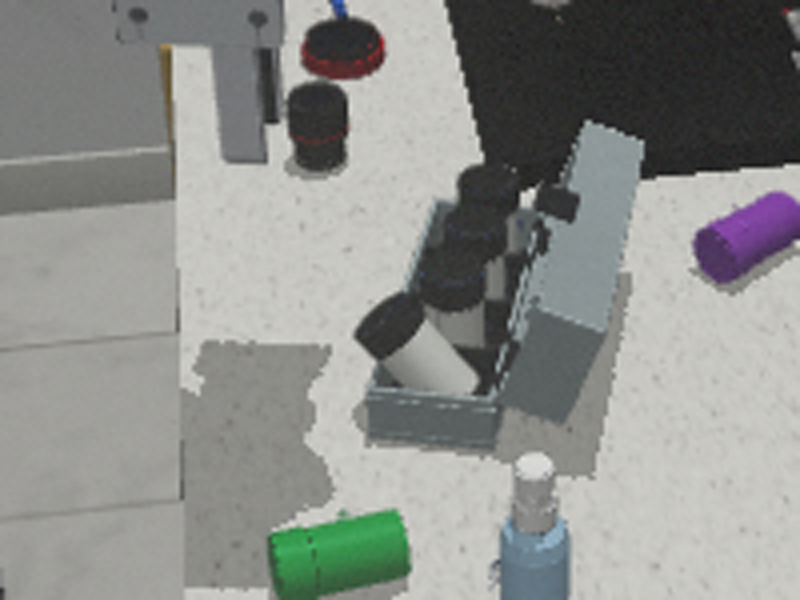

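The picture shows the gripper at (245,100) hovering in front of the case, and the can still leaning at (390,320). The row was refused because every row needs all five keys, so I'll resend it.

```bash
python3 -m pendant '[{"claw":1,"spin":0.182,"tx":0,"ty":0,"tz":0},{"claw":1,"spin":0.182,"tx":0.08,"ty":0,"tz":0},{"claw":1,"spin":0.182,"tx":0.176,"ty":0,"tz":0},{"claw":1,"spin":0.182,"tx":0.176,"ty":0,"tz":0},{"claw":1,"spin":0.182,"tx":0.176,"ty":0,"tz":0},{"claw":1,"spin":0.182,"tx":0.176,"ty":0,"tz":0}]'
python3 -c "
from h import *
go((440,-224,42),(460,-222,42),(500,-222,42))"
```

```text
t: 1.48
tcp_pos: [349.4, -351.4, 60.2]
ee_rot: [-2.052, 0.329, 2.05]
ft_force: [-0.4, -0.1, 0.6]
opening: 0.3
t 1.48 tcp case coords [ 440.9 -226.2   43.2] F [-0.4 -0.1  0.6] open 0.3
spin units to align jaws with lateral -0.00537092788885829
(440, -224, 42) -> [ 0.0023 -0.0044  0.0019]
(460, -222, 42) -> [ 0.0023 -0.0085 -0.0381]
(500, -222, 42) -> [ 0.0024 -0.0087 -0.1181]
```

```bash
python3 -m pendant '[{"claw":1,"spin":0,"tx":0,"ty":-0.007,"tz":-0.03},{"claw":1,"spin":0,"tx":0,"ty":-0.007,"tz":-0.055},{"claw":1,"spin":0,"tx":0,"ty":-0.007,"tz":-0.06},{"claw":1,"spin":0,"tx":0,"ty":-0.007,"tz":-0.066},{"claw":1,"spin":0,"tx":0,"ty":-0.007,"tz":-0.072},{"claw":1,"spin":0,"tx":0,"ty":-0.007,"tz":-0.078},{"claw":1,"spin":0,"tx":0,"ty":-0.007,"tz":-0.084},{"claw":1,"spin":0,"tx":0,"ty":-0.007,"tz":-0.09},{"claw":1,"spin":0,"tx":0,"ty":-0.007,"tz":-0.096},{"claw":1,"spin":0,"tx":0,"ty":-0.007,"tz":-0.096}]'
python3 - <<'E'
from h import *
go((500,-222,42),(506,-222,42))
im,W=pts('side');cv2.imwrite('pics/s2.png',cv2.resize(im[200:350,180:380,::-1],None,fx=4,fy=4,interpolation=cv2.INTER_CUBIC))
E
```

```text
t: 2.32
tcp_pos: [396.6, -361.5, 59.1]
ee_rot: [-2.052, 0.326, 2.051]
ft_force: [0.6, -0.6, -0.4]
opening: 0.4
t 2.32 tcp case coords [ 488.9 -221.2   42.1] F [ 0.6 -0.6 -0.4] open 0.4
spin units to align jaws with lateral -0.0019348090855366706
(500, -222, 42) -> [ 0.0002  0.0016 -0.0221]
(506, -222, 42) -> [ 0.0002  0.0016 -0.0341]
```

View pics/s2.png

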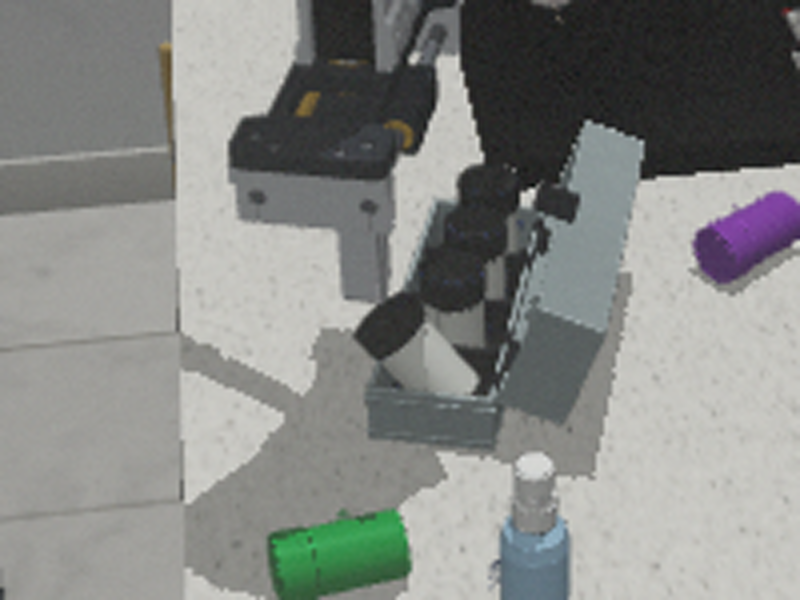

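```bash
python3 - <<'E'
from h import *
im,W=pts('side')
for u,v in [(271,272),(268,262),(262,270),(274,270),(278,284),(283,280),(275,288)]:
    w=W[v,u];print(u,v,im[v,u],np.round([w@ex,w@fy,w[2]],1))
s=env.observe();print(s['tcp_pos'])
c=env.calibration('side');T=np.array(c['extrinsics'])
K=np.array([[c['fx'],0,c['cx']],[0,c['fy'],c['cy']],[0,0,1]])
for p in [s['tcp_pos']-[0,0,17],s['tcp_pos']]:
    q=T[:3,:3].T@(p-T[:3,3]);print(cv2.projectPoints((q*[1,-1,-1])[None],np.zeros(3),np.zeros(3),K,np.array(c['dist']))[0].ravel())
E
```

```text
271 272 [115 118 120] [ 491.5 -230.5   81.5]
268 262 [113 115 120] [ 487.6 -233.3  106.7]
262 270 [202 201 195] [ 442.5 -121.3    0.5]
274 270 [109 111 112] [ 498.2 -232.5   88.5]
278 284 [56 57 53] [ 503.9 -229.6   53.2]
283 280 [47 45 46] [ 512.9 -224.    59.7]
275 288 [52 55 50] [ 498.5 -233.6   45.7]
[ 396.04703695 -361.12109757   58.99917479]
[271.3802504  285.06918074]
[270.97862117 278.22652669]
```

```bash
python3 - <<'E'
from h import *
im,W=pts('side');z=np.load('side0.npz')
im2,W2=pts('scene');z2=np.load('scene0.npz')
for nm,a in (('side0',z['W']),('now',W),('scene0',z2['W']),('scnow',W2)):
    P=a.reshape(-1,3);P=P[np.isfinite(P[:,0])]
    P=P[(abs(P@fy+224)<19)&(P@ex<530)&(P@ex>465)&(P[:,2]>36)&(P[:,2]<78)]
    print(nm)
    for lo in range(36,78,6):
        Q=P[(P[:,2]>=lo)&(P[:,2]<lo+6)]
        if len(Q)>3: print(lo,len(Q),np.round(np.percentile(Q@ex,[2,50,98])),np.round(np.percentile(Q@fy,[2,98])))
a=z['im'][270:315,258:330];b=im[270:315,258:330]
cv2.imwrite('pics/ab.png',cv2.resize(np.hstack([a,b])[...,::-1],None,fx=5,fy=5,interpolation=cv2.INTER_CUBIC))
E
```

```text
side0
36 59 [494. 518. 530.] [-237. -217.]
42 58 [490. 516. 528.] [-236. -215.]
48 71 [485. 509. 522.] [-236. -213.]
54 72 [489. 503. 517.] [-236. -209.]
60 59 [496. 504. 513.] [-232. -208.]
66 14 [502. 507. 510.] [-226. -214.]
now
36 59 [492. 517. 530.] [-238. -223.]
42 57 [493. 518. 528.] [-237. -216.]
48 76 [485. 509. 522.] [-236. -212.]
54 71 [489. 504. 517.] [-236. -209.]
60 59 [495. 504. 513.] [-234. -208.]
66 21 [490. 504. 507.] [-227. -213.]
72 14 [481. 493. 498.] [-232. -214.]
scene0
36 24 [491. 513. 528.] [-218. -205.]
42 33 [482. 492. 521.] [-221. -205.]
48 42 [484. 489. 517.] [-229. -205.]
54 63 [488. 496. 512.] [-235. -205.]
60 47 [495. 500. 509.] [-231. -207.]
66 9 [500. 504. 506.] [-227. -207.]
scnow
```

View pics/ab.png

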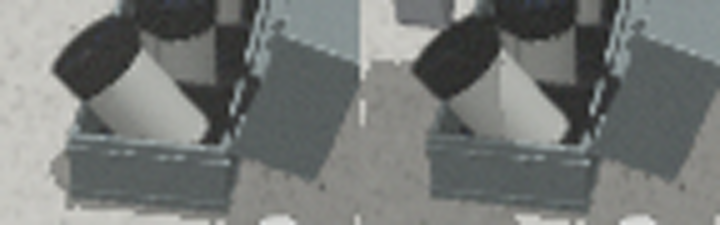

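```bash
python3 - <<'E'
from h import *
c=env.calibration('wrist');s=env.observe();print(np.round(s['tcp_pos']),np.round(s['joints'],3),s['ft_force'],np.round(c['extrinsics'],2).tolist())
im,W=pts('wrist');cv2.imwrite('pics/w1.png',im[...,::-1]);np.savez('w1.npz',im=im,W=W)
E
```

```text
[ 396. -361.   59.] [-0.869  0.333  1.795 -0.     1.014  1.017] [ 0.52982863  0.34228026 -0.30300481] [[-0.31, 0.91, 0.27, 474.03], [-0.95, -0.3, -0.09, -386.7], [0.0, -0.28, 0.96, 245.36], [0.0, 0.0, 0.0, 1.0]]
```

View pics/w1.png

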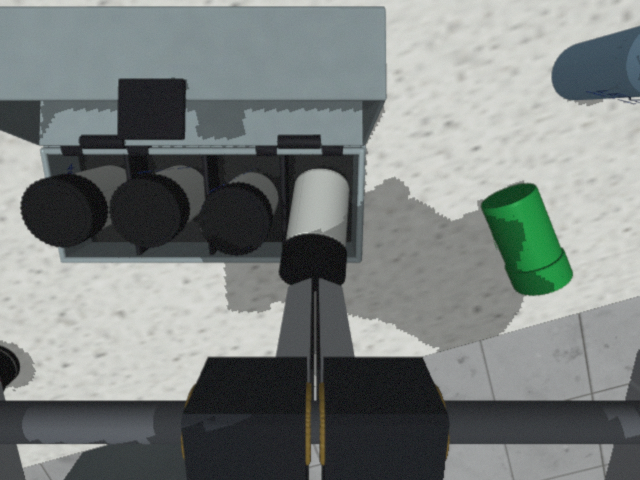

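The wrist view shows the closed fingers at (315,285), right in front of the leaning head at (313,260) and centred on it. The cell is (320,205). They may not have touched yet, so I'll compare the wrist depth.

```bash
python3 - <<'E'
from h import *
z=np.load('w1.npz');W=z['W'];im=z['im']
for u,v in [(300,282),(330,282),(315,276),(313,250),(313,240),(320,200),(100,255),(100,261),(250,258),(63,210),(150,210),(238,216),(200,15),(200,60),(200,98),(290,340),(290,300),(302,290),(330,290)]:
    w=W[v,u];print(u,v,im[v,u],np.round([w@ex,w@fy,w[2]],1))
# front wall top rim
P=W.reshape(-1,3);P=P[np.isfinite(P[:,0])]
Q=P[(P[:,2]>29)&(P[:,2]<35)&(P@fy<-80)&(P@fy>-200)];print(np.histogram(Q@ex,np.arange(480,570,3)))
E
```

```text
300 282 [70 73 76] [ 497.2 -214.4   71.4]
330 282 [70 71 74] [ 496.9 -228.2   70.9]
315 276 [15 13 15] [ 495.1 -221.3   58.9]
313 250 [18 24 22] [ 509.6 -220.4   62.5]
313 240 [13 13 12] [ 513.3 -220.4   58.4]
320 200 [175 180 175] [ 528.8 -223.9   39.4]
100 255 [59 65 66] [ 495.4 -100.7   27.9]
100 261 [133 147 149] [ 493.  -102.    31.2]
250 258 [86 94 95] [ 494.6 -185.3   31.1]
63 210 [32 35 37] [ 529.  -106.2   62.3]
150 210 [34 32 29] [ 528.8 -145.6   61.6]
238 216 [34 38 37] [ 526.  -185.9   61.9]
200 15 [135 146 150] [ 605.2 -179.8   80.3]
200 60 [129 143 147] [ 589.5 -179.9   85.4]
200 98 [125 136 141] [ 576.4 -180.1   90.2]
290 340 [80 83 82] [ 497.3 -212.8  122.1]
290 300 [82 84 85] [ 497.  -210.9   90.1]
302 290 [81 85 87] [ 496.8 -215.6   79.6]
330 290 [80 85 87] [ 496.5 -227.9   79. ]
(array([   0,    0,    0,  135,  997,  328,   34,    2,    0,    0,    0,
          5,    8,   15,   22,   30,   30,   60,   86,  118,  163,   39,
         44,  449, 1327, 1118, 1139,  929,  505]), array([480, 483, 486, 489, 492, 495, 498, 501, 504, 507, 510, 513, 516,
       519, 522, 525, 528, 531, 534, 537, 540, 543, 546, 549, 552, 555,
       558, 561, 564, 567]))
```

```bash
python3 - <<'E'
from h import *
c=env.calibration('side');T=np.array(c['extrinsics'])
K=np.array([[c['fx'],0,c['cx']],[0,c['fy'],c['cy']],[0,0,1]])
p0=np.array([349.3,-349.9,130]);print(env.finger_overhang)
for dz in(0,15,30):
  for dl in (-15,-28):
    p=p0+[0,0,dz]+dl*fy
    q=T[:3,:3].T@(p-T[:3,3]);print(dz,dl,cv2.projectPoints((q*[1,-1,-1])[None],np.zeros(3),np.zeros(3),K,np.array(c['dist']))[0].ravel())
E
```

```text
17.0
0 -15 [241.74538624 251.57352715]
0 -28 [239.82749078 255.5365768 ]
15 -15 [241.11049034 244.87275806]
15 -28 [239.16792786 248.79346977]
30 -15 [240.46481312 238.05318865]
30 -28 [238.49702355 241.92934634]
```

The visible finger end sits about 27 mm higher than the overhang figure implies, so the fingers are hovering over the head. I'll back off and measure the tip unoccluded.

```bash
python3 -m pendant '[{"claw":1,"spin":0,"tx":0,"ty":0,"tz":0.04},{"claw":1,"spin":0,"tx":0,"ty":0,"tz":0.1},{"claw":1,"spin":0,"tx":0,"ty":0,"tz":0.1},{"claw":1,"spin":0,"tx":0,"ty":0,"tz":0.1}]'
python3 - <<'E'
from h import *
go()
im,W=pts('side')
s=env.observe();p=s['tcp_pos']
P=W.reshape(-1,3);d=P-p;m=(abs(d@ex)<14)&(abs(d@fy)<22)&(P[:,2]>3)
print(np.histogram(P[m][:,2],np.arange(0,160,8)))
Q=P[m];Q=Q[Q[:,2]<130];print(np.percentile(Q@ex-p@ex,[1,99]),np.percentile(Q@fy-p@fy,[1,99]),np.sort(Q[:,2])[:10])
cv2.imwrite('pics/s3.png',cv2.resize(im[200:350,180:380,::-1],None,fx=4,fy=4,interpolation=cv2.INTER_CUBIC))
E
```

```text
t: 2.9
tcp_pos: [347.5, -345.0, 59.1]
ee_rot: [-2.05, 0.327, 2.051]
ft_force: [0.7, -0.2, -0.0]
opening: 0.4
t 2.9 tcp case coords [ 437.1 -220.7   42.1] F [ 0.7 -0.2 -0. ] open 0.4
spin units to align jaws with lateral -0.0046697689360506445
(array([ 2,  0,  0,  0,  0,  0,  0,  0,  7, 25, 43, 47, 48, 42, 26,  3,  4,
        1,  0]), array([  0,   8,  16,  24,  32,  40,  48,  56,  64,  72,  80,  88,  96,
       104, 112, 120, 128, 136, 144, 152]))
[-10.26960937   8.96360959] [-13.20599162  13.41850239] [ 3.14796633  3.61811065 67.7548356  68.50603465 70.48738393 71.33506398
 71.70228828 71.86990878 71.90703799 72.79370452]
```

View pics/s3.png

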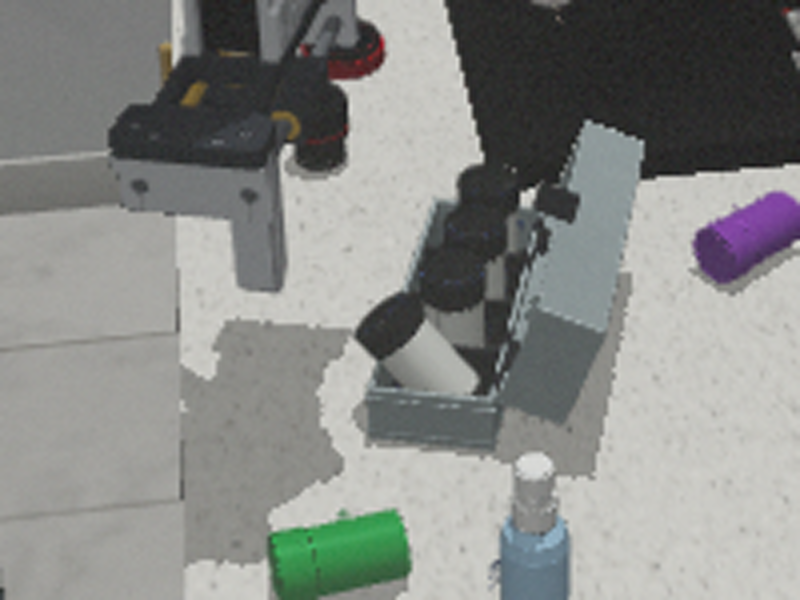

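The tip is really at z≈69 when the reading implies 42, a constant 27 mm offset. I'll lower it by 27 mm and push.

```bash
python3 -m pendant '[{"claw":1,"spin":0,"tx":0.054,"ty":0,"tz":0},{"claw":1,"spin":0,"tx":0.054,"ty":0,"tz":-0.03},{"claw":1,"spin":0,"tx":0.054,"ty":0,"tz":-0.06},{"claw":1,"spin":0,"tx":0.054,"ty":0,"tz":-0.07},{"claw":1,"spin":0,"tx":0.054,"ty":0,"tz":-0.076},{"claw":1,"spin":0,"tx":0.054,"ty":0,"tz":-0.082},{"claw":1,"spin":0,"tx":0.054,"ty":0,"tz":-0.088},{"claw":1,"spin":0,"tx":0.054,"ty":0,"tz":-0.094},{"claw":1,"spin":0,"tx":0.054,"ty":0,"tz":-0.1},{"claw":1,"spin":0,"tx":0.054,"ty":0,"tz":-0.106},{"claw":1,"spin":0,"tx":0.054,"ty":0,"tz":-0.112},{"claw":1,"spin":0,"tx":0.054,"ty":0,"tz":-0.118},{"claw":1,"spin":0,"tx":0.054,"ty":0,"tz":-0.122},{"claw":1,"spin":0,"tx":0.054,"ty":0,"tz":-0.122},{"claw":1,"spin":0,"tx":0.054,"ty":0,"tz":-0.122}]'
python3 - <<'E'
from h import *
go()
im,W=pts('side')
cv2.imwrite('pics/s4.png',cv2.resize(im[200:350,180:380,::-1],None,fx=4,fy=4,interpolation=cv2.INTER_CUBIC))
E
```

```text
t: 4.2
tcp_pos: [406.6, -364.6, 32.0]
ee_rot: [-2.051, 0.326, 2.051]
ft_force: [0.1, -0.7, -0.7]
opening: 0.4
t 4.2 tcp case coords [ 499.4 -221.1   15. ] F [ 0.1 -0.7 -0.7] open 0.4
spin units to align jaws with lateral -0.001877087664196253
```

View pics/s4.png

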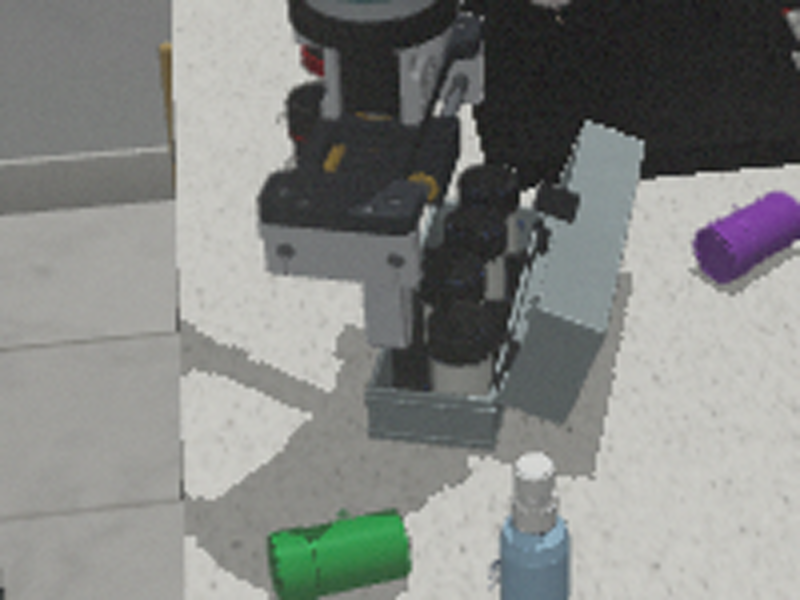

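The can now stands upright at (465,340), beside the fingertip at (390,340), and the lid is still open. I'll retract, rise and cross behind the lid.

```bash
python3 -m pendant '[{"claw":1,"spin":0,"tx":0,"ty":0,"tz":0.02},{"claw":1,"spin":0,"tx":0,"ty":0,"tz":0.06},{"claw":1,"spin":0,"tx":-0.07,"ty":0,"tz":0.08},{"claw":1,"spin":0,"tx":-0.15,"ty":0,"tz":0.08},{"claw":1,"spin":0,"tx":-0.22,"ty":0,"tz":0.08},{"claw":1,"spin":0,"tx":-0.22,"ty":-0.06,"tz":0.02},{"claw":1,"spin":0,"tx":-0.22,"ty":-0.118,"tz":-0.04},{"claw":1,"spin":0,"tx":-0.22,"ty":-0.118,"tz":-0.12},{"claw":1,"spin":0,"tx":-0.22,"ty":-0.118,"tz":-0.2},{"claw":1,"spin":0,"tx":-0.22,"ty":-0.118,"tz":-0.272},{"claw":1,"spin":0,"tx":-0.22,"ty":-0.118,"tz":-0.272},{"claw":1,"spin":0,"tx":-0.22,"ty":-0.118,"tz":-0.272}]'
python3 - <<'E'
from h import *
go()
im,W=pts('side');P=W.reshape(-1,3);P=P[np.isfinite(P[:,0])]
lat=P@fy;e=P@ex
m=(abs(lat+223)<19)&(e>485)&(e<550)&(P[:,2]>52)&(P[:,2]<72)
T=P[m];n=np.linalg.svd(T[T[:,2]>58]-T[T[:,2]>58].mean(0))[2][2]
print(len(T),'top',np.percentile(T[:,2],[50,98]),'ex',np.percentile(T@ex,[2,98]),'lat',np.percentile(T@fy,[2,98]),n)
m=(lat>-250)&(lat<-75)&(P[:,2]>72)&(P[:,2]<115)&(e>540)&(e<620);print('lid z>72 ex',np.percentile(P[m]@ex,[1,50,99]),np.percentile(P[m][:,2],[2,50,98]))
d=P-env.observe()['tcp_pos'];m=(abs(d@ex)<14)&(abs(d@fy)<22)&(P[:,2]>110)&(P[:,2]<200);print('tip z',np.sort(P[m][:,2])[:6])
E
```

```text
t: 5.25
tcp_pos: [554.3, -350.5, 140.8]
ee_rot: [-2.049, 0.324, 2.054]
ft_force: [-0.1, 0.5, -0.5]
opening: 0.1
t 5.25 tcp case coords [ 635.4 -162.1  123.8] F [-0.1  0.5 -0.5] open 0.1
spin units to align jaws with lateral 4.991159477274465e-05
198 top [62.87075139 65.26836141] ex [522.29689421 549.36289975] lat [-241.2483759  -209.54584353] [ 0.01316904 -0.03893161  0.9991551 ]
lid z>72 ex [565.52711712 591.45647438 609.13875547] [74.43943081 85.8230161  96.96020824]
tip z [150.49909083 151.27737842 151.52758694 151.71981156 151.87533519
 152.77638071]
```

The can is confirmed upright: top at z 63, tilt about 0.04 rad, lid edge at ex 609. I'll now go down behind the lid and follow its arc.

```bash
python3 -m pendant '[{"claw":1,"spin":0,"tx":0.08,"ty":0,"tz":0},{"claw":1,"spin":0,"tx":0.16,"ty":0,"tz":0},{"claw":1,"spin":0,"tx":0.164,"ty":0,"tz":0},{"claw":1,"spin":0,"tx":0.164,"ty":0,"tz":0.02},{"claw":1,"spin":0,"tx":0.162,"ty":0,"tz":0.035},{"claw":1,"spin":0,"tx":0.158,"ty":0,"tz":0.048},{"claw":1,"spin":0,"tx":0.146,"ty":0,"tz":0.06},{"claw":1,"spin":0,"tx":0.136,"ty":0,"tz":0.07},{"claw":1,"spin":0,"tx":0.128,"ty":0,"tz":0.082},{"claw":1,"spin":0,"tx":0.122,"ty":0,"tz":0.094},{"claw":1,"spin":0,"tx":0.117,"ty":0,"tz":0.106},{"claw":1,"spin":0,"tx":0.114,"ty":0,"tz":0.118},{"claw":1,"spin":0,"tx":0.112,"ty":0,"tz":0.13},{"claw":1,"spin":0,"tx":0.112,"ty":0,"tz":0.141},{"claw":1,"spin":0,"tx":0.112,"ty":0,"tz":0.141}]'
python3 - <<'E'
from h import *
go()
im,W=pts('side')
cv2.imwrite('pics/s5.png',cv2.resize(im[180:330,220:420,::-1],None,fx=4,fy=4,interpolation=cv2.INTER_CUBIC))
E
```

```text
t: 6.55
tcp_pos: [485.5, -328.0, 86.0]
ee_rot: [-2.049, 0.325, 2.053]
ft_force: [1.1, -0.8, 1.3]
opening: 0.3
t 6.55 tcp case coords [ 563.1 -161.9   69. ] F [ 1.1 -0.8  1.3] open 0.3
spin units to align jaws with lateral -0.0025084439899600852
```

View pics/s5.png

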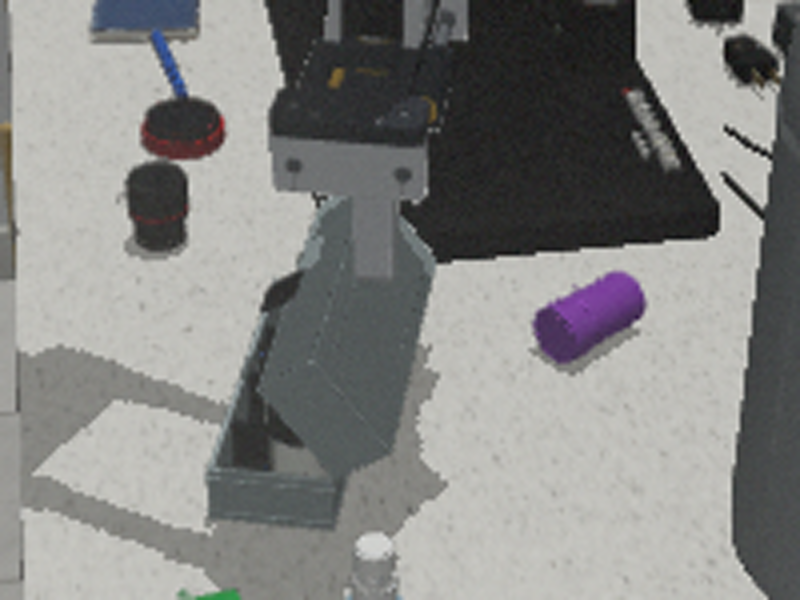

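The lid is half over at (350,330), with the finger on its roof at (375,260). I'll carry on along the arc and press down at the end.

```bash
python3 -m pendant '[{"claw":1,"spin":0,"tx":0,"ty":0,"tz":0.015},{"claw":1,"spin":0,"tx":0.002,"ty":0,"tz":0.031},{"claw":1,"spin":0,"tx":0.007,"ty":0,"tz":0.046},{"claw":1,"spin":0,"tx":0.013,"ty":0,"tz":0.061},{"claw":1,"spin":0,"tx":0.021,"ty":0,"tz":0.075},{"claw":1,"spin":0,"tx":0.03,"ty":0,"tz":0.087},{"claw":1,"spin":0,"tx":0.037,"ty":0,"tz":0.095},{"claw":1,"spin":0,"tx":0.044,"ty":0,"tz":0.1},{"claw":1,"spin":0,"tx":0.05,"ty":0,"tz":0.105},{"claw":1,"spin":0,"tx":0.055,"ty":0,"tz":0.108},{"claw":1,"spin":0,"tx":0.058,"ty":0,"tz":0.108},{"claw":1,"spin":0,"tx":0.058,"ty":0,"tz":0.108}]'
python3 -c "
from h import *
go()"
```

```text
t: 7.6
tcp_pos: [435.8, -311.9, 59.6]
ee_rot: [-2.052, 0.326, 2.051]
ft_force: [-3.9, 4.4, 18.4]
opening: 0.8
t 7.6 tcp case coords [ 510.9 -162.    42.6] F [-3.9  4.4 18.4] open 0.8
spin units to align jaws with lateral -0.0018509906947024035
```

```bash
python3 -m pendant '[{"claw":1,"spin":0,"tx":-0.03,"ty":0,"tz":0},{"claw":1,"spin":0,"tx":-0.1,"ty":0,"tz":0},{"claw":1,"spin":0,"tx":-0.18,"ty":0,"tz":0},{"claw":1,"spin":0,"tx":-0.26,"ty":0,"tz":0},{"claw":1,"spin":0,"tx":-0.3,"ty":0,"tz":0},{"claw":1,"spin":0,"tx":-0.3,"ty":0,"tz":0.06},{"claw":1,"spin":0,"tx":-0.3,"ty":0,"tz":0.12},{"claw":1,"spin":0,"tx":-0.3,"ty":0,"tz":0.12},{"claw":1,"spin":0,"tx":-0.3,"ty":0,"tz":0.12}]'
python3 - <<'E'
from h import *
go()
im,W=pts('side');P=W.reshape(-1,3);P=P[np.isfinite(P[:,0])]
lat=P@fy;e=P@ex
m=(lat>-240)&(lat<-85)&(e>495)&(e<552)&(P[:,2]>45)&(P[:,2]<100)
Q=P[m];A=np.c_[Q@ex-523,Q@fy+162,np.ones(len(Q))]
print(len(Q),np.linalg.lstsq(A,Q[:,2],rcond=None)[0],np.percentile(Q[:,2],[2,50,98]))
for a,n in((450,'spray'),):
    m=(abs(P[:,0]-450)<30)&(abs(P[:,1]+550)<30)&(P[:,2]>60);print('spray',np.median(P[m],0))
    W0=np.load('side0.npz')['W'].reshape(-1,3);m=(abs(W0[:,0]-450)<30)&(abs(W0[:,1]+550)<30)&(W0[:,2]>60);print('was',np.median(W0[m],0))
cv2.imwrite('pics/s6.png',cv2.resize(im[180:330,220:420,::-1],None,fx=4,fy=4,interpolation=cv2.INTER_CUBIC))
E
```

```text
t: 8.35
tcp_pos: [378.0, -293.1, 207.3]
ee_rot: [-2.052, 0.327, 2.05]
ft_force: [-0.7, 0.3, 0.4]
opening: 0.5
t 8.35 tcp case coords [ 450.1 -161.9  190.3] F [-0.7  0.3  0.4] open 0.5
spin units to align jaws with lateral -0.0038258762220664266
1238 [8.78662095e-04 7.17325392e-04 6.88253930e+01] [66.25297302 68.84405044 71.26801736]
spray [ 450.98106574 -538.77540626   77.47729624]
was [ 450.91008907 -538.65950738   77.95490802]
```

View pics/s6.png

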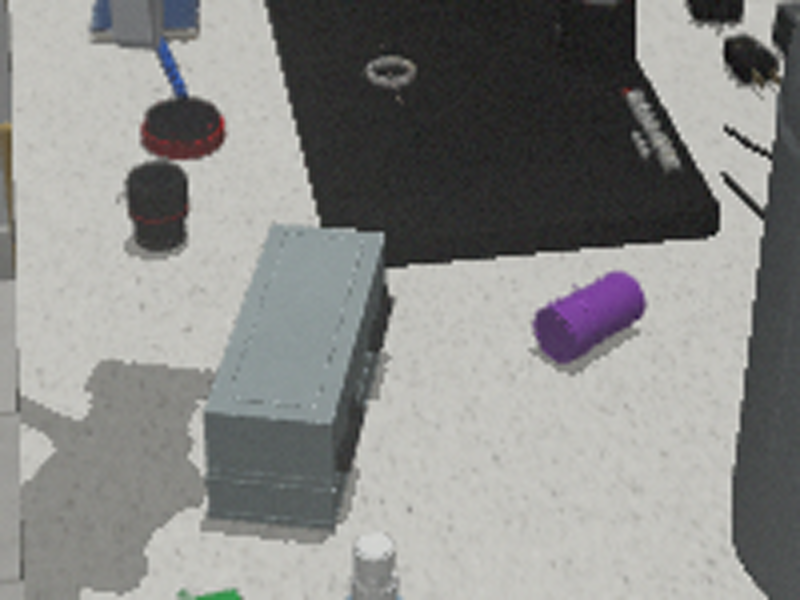

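The lid is shut, with its roof level (slope 0.001 rad) at 68.8 mm. The surroundings look undisturbed and the arm is clear, so I'll hand in.

```bash
python3 -c "
from workcell import env
print(env.close_job())"
```

```text
the job is handed in; nothing more can be done
None
```

I pushed the leaning can in cell_1 upright with the closed fingertips, then pushed the lid over from behind until it shut. I handed the job in with the simulated clock at about 8.4 s. No verdict was reported.

**Checks that passed**
- **Leaning can:** with the lid still open, its top measured 63 mm high and its tilt about 0.04 rad.
- **Lid:** its roof now lies level, with a slope of about 0.001 rad, at 68.8 mm against the expected 68 mm.
- **Things on the bench:** the spray's measured position changed by less than 1 mm. The eyepiece, the auxiliary lens and the purple look-alike look unmoved in the last picture, but I did not measure them. The green look-alike was mostly outside that picture; I saw no change in it earlier.
- **Arm:** it ended clear of everything, with the wrist force near zero.

**Disagreements**
- **Fingertip height:** the fingertips sat about 27 mm higher than the TCP reading and the 17 mm overhang imply. My first push therefore passed over the can without touching it. I measured the offset in the side camera and corrected for it.
- **Lid press:** the last press on the lid reached about 18 N downward.
- **After closing:** the cans cannot be seen once the lid is shut, so their final state is inferred from the lid lying level and fully down.

I viewed 11 pictures, one over the budget of 10.

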